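# Rebuild the wind trainer: adapter flange and turbine head onto the yaw ring

## Robot

A 7-joint arm with a two-finger parallel gripper is mounted at the origin on the work surface. World frame = base frame: x ahead of the robot, y to its left, z up, the work surface at z = 0. Lengths are in mm, angles in rad, forces in N, time in s.
With the tool pointing down it reaches from about 400 to 850 mm from the base axis. Payload 4.5 kg.
Tool frame: the origin (TCP) lies between the finger pads; the fingertips stand 11 mm ahead of it and the grasp point (between the pads) lies 8 mm behind it; z points along the fingers, y is the direction in which the jaws open and shut (so a half turn about z gives the same grasp; the last joint's range is limited). The gripper opens to 88 mm and grips with 3 to 60 N. Pads are 18 mm wide; open, the fingers measure 123 mm over their backs; the gripper's body (75 mm by 187 mm) begins 45 mm behind the grasp point.
Start: joints at [-1.081, 0.689, -0.195, 1.565, 0.157, 0.902, -0.215], TCP at [275.098, 561.227, 223.643] pointing down, gripper open.
Joint ranges: [-3.01, 3.01], [-0.46, 2.08], [-1.47, 1.51], [0.13, 2.56], [-1, 4.14], [0.04, 2.09], [-2.66, 2.66]. Speed limits (rad/s): [2.57, 2.57, 3.14, 3.14, 3.14, 3.14, 3.14].

## Interface

Orientations are given as [roll, pitch, yaw] about the fixed x, y, z axes, in that order (R = Rz(yaw) Ry(pitch) Rx(roll)).
In Python, from plant import manip gives the robot as it stands. The module is installed in compiled form; this text tells all that it offers.
- The arm moves only by the tool apply_moves, never from a script. Its argument "rows" is a list of rows, each a list of 3 entries, a list of its own where there are three numbers: the shift along the tool's x, y, z in cm, then the turn, a rotation vector about the tool's x, y, z in rad, then the finger opening in cm, from 0 to 8.81. A call has 1 to 10 rows; each row is the pose to reach, as a shift and turn from the pose measured when the call began, along the tool's axes at that moment; what a row does not reach only later rows make up. A row lasts 1/10 s, in which the tool goes at most 50 mm and 8.59 degrees, less where a joint would pass 70% of its speed; a pose out of reach is approached as far as the arm can. A call with a gripper value outside its range is refused whole. The fingers move at their own pace and stop on an object; the grip force is fixed at half the most. Time passes only in rows, so rows that repeat a pose let the fingers close. It gives the time, the measured TCP pose, the force and the opening at its end, in the units of the state.
- manip.read_state(): the state, without advancing time (a new reading comes with each control period).
- manip.get_image(name): name is "scene" or "top" or "wrist"; returns a dict with "img" (384x512x3 uint8, red, green, blue), "mtx" (3x3 intrinsics, pixels), "world_from_camera" (4x4, takes a point from camera to world coordinates). Camera axes: x right, y up, looking along -z (the intrinsics and any distortion apply to the point x, -y, -z); pixel columns grow to the right and rows downward; lengths in mm; the calibration is good to about 2 mm. A picture is of the moment at which its call begins. There is no depth.
- manip.hand_in(): hands the job in, once; it reports no verdict.
Trained networks look in the newest picture that a camera, given by its name, has taken for a name from the list of things; names that differ only in an ending like _2 or _b are one class to them, and where a whole thing is asked for, a point or a joint stands for the part that bears it (a point fixed in the world has none). Each returns a list of dicts, best first, with "conf" (0 to 1); they miss things now and then, are a little off and sometimes report something else, mostly with a low value. They report only what shows in the picture. A call takes as long as a camera call. They do not tell look-alikes from the thing itself.
- manip.find_in(query, camera): "extent" ([left, top, width, height] in pixels, round what is visible of it).
- manip.landmark_of(query, camera): "point" ([column, row] in pixels: a listed point, or the origin of a listed thing).
The state is a dict: "time_s": time; "joint_pos": joint angles; "joint_vel": joint speeds; "joint_torque": joint torques, N m; "eef_pos": TCP position; "tcp_rot": TCP orientation; "ft_force": force on the tool from outside, world axes, zero at the start; "wrist_torque": the same for the moment, N m; "opening": opening from 0.0 (shut) to 1.0 (fully open).
Only numpy, scipy, OpenCV 4.12 (cv2) and the standard library are available. Lean on these libraries where they do the work, as an engineer would, in place of code of your own. Each camera call takes 0.05 s, during which the arm holds its last target. There are 200 camera calls.

## Task

Put the wind trainer back together: first set the aluminium adapter, flange down, on the steel ring of the orange trainer, and turn it until the ring's keys drop into its slots and it sits fully home. Then set the white turbine head on top of the adapter in the same way, fully home, and let go of it. Lower both parts rather than dropping them, and leave the other things on the bench where they are.

Things in the scene. Friction and masses are not known exactly. Their poses are not given: they have to be found in the camera images.
- trainer: Orange wind-trainer housing, fixed. Front block 180 x 180 mm, 60 mm high; origin under the centre of that block, on the bench; z up. Behind it, towards its own +x, a tail block 140 mm wide, 70 mm high, from x = 85 to 245 mm, with a black motor up to 133 mm high on it from x = 117 mm on. A steel ring lies on the front block.
- mount (a point): Centre of the upper face of the trainer's fixed steel ring, 110 mm across, 72 mm above the bench; axes as the trainer's. Round centring spigot on it: 52 mm diameter, 12 mm high, 2.5 mm chamfer. The ring is locked at a different angle each time, NOT shown by this pose or the trainer's: find its keys by feel, turning the adapter by up to 60 degrees (or see them).
- spigot_tip (a point): Centre of the top of the ring's spigot, 12 mm above mount, axes as the trainer's. Six dark radial keys stand on the ring round the spigot, 60 degrees apart: 8 mm wide, 7 mm high, reaching from the spigot out to radius 46 mm.
- adapter: Loose aluminium adapter, 0.35 to 0.7 kg, upright on the bench. Origin at the centre of its underside, z up. Flange 100 mm diameter, z = 0 to 22 mm. In its underside: a round recess, 54.4 mm diameter, 14 mm deep, and six straight radial slots 14 mm wide, 14 mm deep, 60 degrees apart, the first along +x. Home: origin at mount.
- adapter_neck (a point): On the adapter's axis, 48 mm above its origin: the place to grip. Smooth round neck, 60 mm diameter, z = 22 to 68 mm. Riding on the ring's keys the adapter stands 7 mm too high, already centred by the spigot; turned until keys and slots agree (about 3.5 degrees either way) it drops those 7 mm.
- adapter_top (a point): Centre of the adapter's top face, 68 mm above the adapter's origin, axes as the adapter's. On this face a spigot, 30 mm diameter, 10 mm high, 2.5 mm chamfer, and four dark radial keys along the adapter's +x, +y, -x, -y: 7 mm wide, 6 mm high, out to radius 29 mm.
- head: Loose white turbine head, 0.4 to 0.85 kg, upright on its foot. Origin at the centre of its underside, z up. Steel foot flange 84 mm diameter, z = 0 to 19 mm; in its underside a recess 32.4 mm diameter, 13 mm deep, and four radial slots 12 mm wide, 13 mm deep, along +x, +y, -x, -y. Neck 46 mm diameter above. Home: origin at adapter_top.
- nacelle (a point): Middle of the head's white round nacelle, 88 mm above the head's origin; x along the nacelle (shaft stub at -x, black cap at +x; 170 mm overall). Grip it from above across its 62 mm width (along y); its top is 31 mm higher. The head fits the adapter in four positions 90 degrees apart, within about 5 degrees; riding on the keys it stands 6 mm too high.
- pulley: Bystander: loose black belt pulley, 72 mm diameter, 40 mm high; origin under its centre.
- multimeter: Bystander: loose orange and black handheld meter, 150 x 75 x 32 mm; origin under its centre, x along its length.
- wrench: Bystander: loose steel wrench, 180 mm long, lying along its x.
- screwdriver: Bystander: loose screwdriver, 190 mm long, lying along its x.
- blank_cap: Bystander: loose plain steel cover flange, 90 mm diameter, 22 mm high, without recess or slots; origin under its centre.
Mind the look-alikes: they are no part of the job. Of the things like the adapter, leave any that is blue or green; of the rest the smaller one is meant.

How it is judged:
By the outcome, as a careful person would: the job done as asked, in the order asked, and still so for the second after the job is handed in, with the robot touching nothing.
It also fails if it takes over 64 s, if anything falls off the work surface, if the arm or the gripper's body presses on something with over 40 N, if the wrist force passes 120 N, or if a joint passes its speed limit or range.

## Working session

There is one attempt and no reset: what is moved stays moved. The work goes in short steps, Python scripts to look and compute and a tool call to move; the robot and the scene stay as the last step left them, time stands still between calls to the robot, and variables do not carry over. Pictures are saved under pics/ and viewed, about 8 in all and at most 12, crops included, and the job is handed in when it is done.

Besides the shell and the picture viewer there is one more tool, called after "Call:" as name([rows], argument=value, ...), one row to a line, values as JSON. apply_moves: Moves the arm, as the interface text tells. Its arguments: {"type":"object","properties":{"rows":{"type":"array"}},"required":["rows"]}

```bash
mkdir -p pics; cat > h.py <<'E'
from plant import manip
import numpy as np, cv2
from scipy.spatial.transform import Rotation as R
def ray(im,p):
    K=np.array(im["mtx"]);T=np.array(im["world_from_camera"])
    d=np.linalg.inv(K)@[p[0],p[1],1.]; d=T[:3,:3]@[d[0],-d[1],-d[2]]
    return T[:3,3],d
def at_z(im,p,z):
    o,d=ray(im,p); return o+d*(z-o[2])/d[2]
def proj(im,P):
    K=np.array(im["mtx"]);T=np.linalg.inv(np.array(im["world_from_camera"]))
    c=T[:3,:3]@np.asarray(P,float)+T[:3,3]; u=K@[c[0],-c[1],-c[2]]; return u[:2]/u[2]
def tri(obs):
    A=np.zeros((3,3));b=np.zeros(3)
    for im,p in obs:
        o,d=ray(im,p);d=d/np.linalg.norm(d);M=np.eye(3)-np.outer(d,d);A+=M;b+=M@o
    return np.linalg.solve(A,b)
def st():
    s=manip.read_state(); print("t",s["time_s"],"pos",np.round(s["eef_pos"],1),"rot",np.round(s["tcp_rot"],3),"F",np.round(s["ft_force"],1),"op",round(s["opening"],3),"j",np.round(s["joint_pos"],2)); return s
def save(im,n,box=None,k=1):
    a=im["img"][:,:,::-1]
    if box: a=a[box[1]:box[3],box[0]:box[2]]
    cv2.imwrite(f"pics/{n}.png",cv2.resize(a,None,fx=k,fy=k,interpolation=cv2.INTER_CUBIC))
E
python3 - <<'E'
from h import *
np.set_printoptions(suppress=True)
st()
I={c:manip.get_image(c) for c in("top","scene","wrist")}
import pickle; pickle.dump(I,open("i0.pkl","wb"))
for c in I: print(c,np.round(I[c]["world_from_camera"],2).tolist())
a=np.vstack([np.hstack([I["top"]["img"],I["scene"]["img"]])])[:,:,::-1]
cv2.imwrite("pics/a.png",cv2.resize(a,(800,300),interpolation=cv2.INTER_AREA))
save(I["top"],"top0",k=1.5)
save(I["scene"],"scene0",k=1.5)
zz={"trainer":0,"mount":72,"spigot_tip":84,"adapter":0,"adapter_neck":48,"adapter_top":68,"head":0,"nacelle":88,"pulley":0,"blank_cap":0}
for q in zz:
  for c in("top","scene"):
    print(q,c,[(round(r["conf"],2),np.round(r["point"]).tolist(),np.round(at_z(I[c],r["point"],zz[q])[:2]).tolist()) for r in manip.landmark_of(q,c)[:4]])
E
```

```text
t 0.0 pos [274.9 560.6 222.8] rot [-3.14   0.     2.686] F [0.4 0.6 0.3] op 1.0 j [-1.08  0.69 -0.19  1.57  0.16  0.9  -0.22]
top [[0.02, 1.0, -0.08, 400.72], [-1.0, 0.02, 0.01, -1.46], [0.01, 0.08, 1.0, 1319.56], [0.0, 0.0, 0.0, 1.0]]
scene [[0.17, -0.85, 0.5, 1121.75], [0.99, 0.14, -0.08, -122.0], [-0.0, 0.51, 0.86, 1168.32], [0.0, 0.0, 0.0, 1.0]]
wrist [[0.44, -0.85, -0.28, 202.8], [0.9, 0.42, 0.14, 596.9], [-0.0, -0.31, 0.95, 385.57], [0.0, 0.0, 0.0, 1.0]]
trainer top [(0.56, [258.0, 195.0], [502.0, -36.0])]
trainer scene []
mount top [(0.73, [256.0, 190.0], [513.0, -26.0])]
mount scene [(0.94, [250.0, 201.0], [518.0, -22.0])]
spigot_tip top [(0.88, [254.0, 193.0], [500.0, -19.0])]
spigot_tip scene [(0.85, [245.0, 196.0], [507.0, -36.0])]
adapter top [(0.84, [144.0, 252.0], [286.0, 370.0]), (0.82, [158.0, 206.0], [452.0, 324.0]), (0.57, [183.0, 148.0], [668.0, 244.0]), (0.56, [202.0, 201.0], [473.0, 167.0])]
adapter scene [(0.89, [357.0, 134.0], [290.0, 371.0]), (0.88, [355.0, 250.0], [684.0, 248.0]), (0.65, [312.0, 190.0], [470.0, 174.0]), (0.62, [361.0, 179.0], [458.0, 332.0])]
[... 448 characters left out ...]
33.0]), (0.65, [137.0, 251.0], [293.0, 375.0])]
adapter_top scene [(0.78, [365.0, 171.0], [472.0, 326.0]), (0.78, [315.0, 176.0], [466.0, 177.0]), (0.72, [369.0, 118.0], [281.0, 398.0]), (0.72, [356.0, 236.0], [669.0, 242.0])]
head top [(0.94, [328.0, 213.0], [441.0, -292.0])]
head scene [(0.98, [161.0, 202.0], [436.0, -280.0])]
nacelle top [(0.8, [331.0, 211.0], [447.0, -284.0]), (0.27, [257.0, 196.0], [491.0, -30.0])]
nacelle scene [(0.78, [149.0, 189.0], [442.0, -298.0])]
pulley top [(0.9, [328.0, 139.0], [714.0, -289.0])]
pulley scene [(0.74, [162.0, 292.0], [715.0, -296.0])]
blank_cap top [(0.84, [358.0, 147.0], [687.0, -400.0])]
blank_cap scene [(0.67, [119.0, 287.0], [682.0, -408.0])]
```

View pics/top0.png

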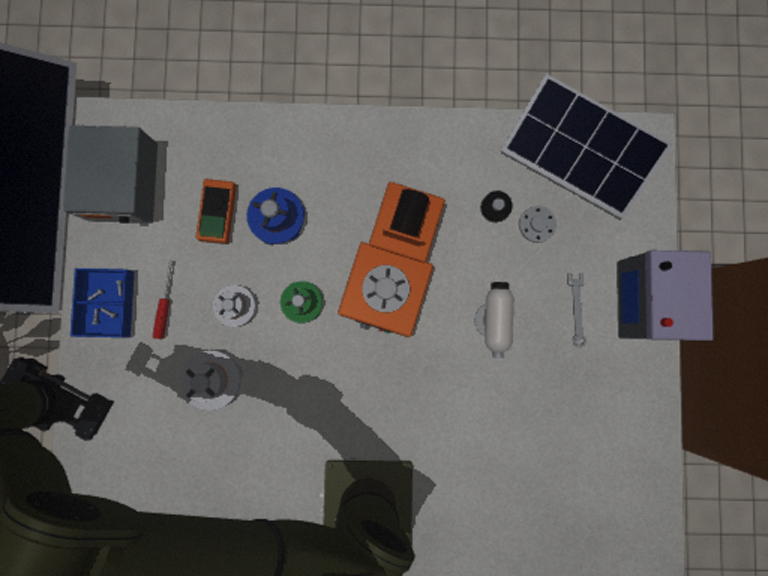

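View pics/scene0.png

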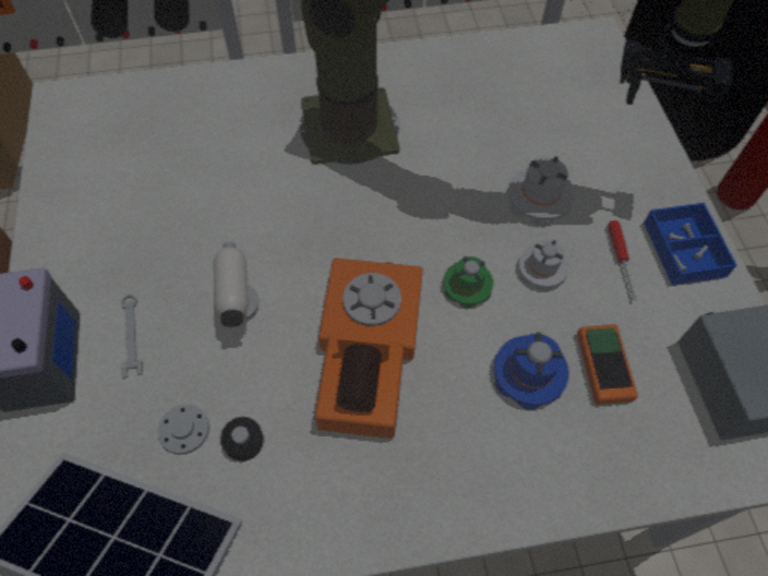

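The top view shows two plain candidates at about (235,305) and (210,380), in the 1.5x picture. The smaller, at (235,305), is the adapter. The ring is at (386,289) and the head at (499,318). I'm hovering over the adapter for a close look.

Call:
apply_moves([
  [[-4.5,-2.2,0.4],[0,0,0],8.8],
  [[-9,-4.4,0.8],[0,0,0],8.8],
  [[-13.5,-6.6,1.2],[0,0,0],8.8],
  [[-18,-8.8,1.6],[0,0,0],8.8],
  [[-22.5,-11,2],[0,0,0],8.8],
  [[-26.7,-13,2.3],[0,0,0],8.8],
  [[-26.7,-13,2.3],[0,0,0],8.8],
  [[-26.7,-13,2.3],[0,0,0],8.8],
])

```text
time_s: 1.95
eef_pos: [458.6, 325.8, 200.6]
tcp_rot: [3.141, 0.0, 2.682]
ft_force: [0.8, 1.0, -0.2]
opening: 0.996
```

```bash
python3 - <<'E'
from h import *
np.set_printoptions(suppress=True)
st()
w=manip.get_image("wrist"); import pickle; pickle.dump(w,open("w1.pkl","wb"))
save(w,"w1",k=1.5); print(np.round(w["mtx"],1).tolist(),np.round(w["world_from_camera"],2).tolist())
for q,z in(("adapter",0),("adapter_neck",48),("adapter_top",68)):
    print(q,[(round(r["conf"],2),np.round(r["point"]).tolist(),np.round(at_z(w,r["point"],z)[:2]).tolist()) for r in manip.landmark_of(q,"wrist")[:3]])
E
```

```text
t 1.95 pos [458.6 325.8 200.6] rot [3.141 0.    2.682] F [ 0.8  1.  -0.2] op 0.996 j [-0.56  0.64 -0.23  1.78  0.2   0.74  0.22]
[[306.9, 0.0, 248.2], [0.0, 306.9, 194.6], [0.0, 0.0, 1.0]] [[0.44, -0.85, -0.28, 386.46], [0.9, 0.42, 0.14, 362.06], [-0.0, -0.31, 0.95, 363.28], [0.0, 0.0, 0.0, 1.0]]
adapter [(0.64, [252.0, 165.0], [461.0, 331.0]), (0.63, [144.0, 230.0], [477.0, 166.0])]
adapter_neck [(0.77, [256.0, 176.0], [464.0, 333.0]), (0.7, [134.0, 249.0], [479.0, 169.0]), (0.59, [266.0, 366.0], [703.0, 232.0])]
adapter_top [(0.92, [254.0, 179.0], [461.0, 332.0]), (0.9, [128.0, 254.0], [476.0, 173.0])]
```

View pics/w1.png

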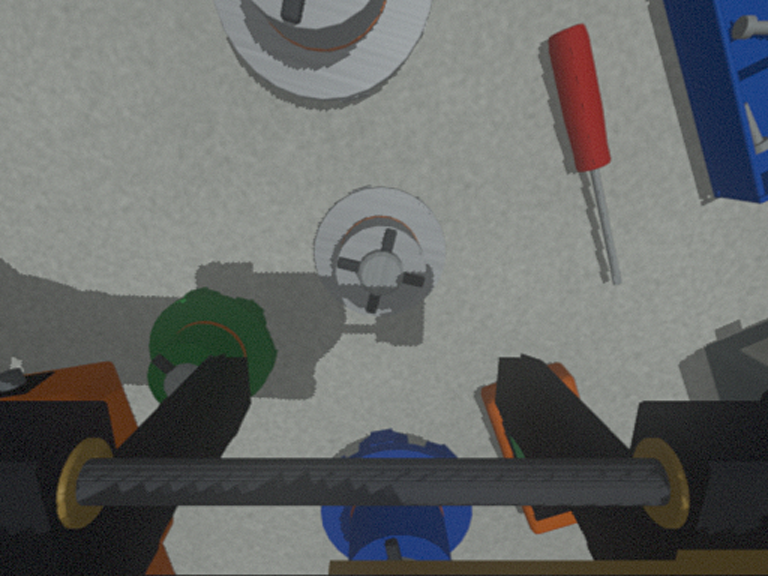

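The wrist picture shows the adapter at (380,268) in the 1.5x picture, with its four keys at about (389,240), (348,265), (412,280) and (372,302). The fingers are to either side below it.

```bash
python3 - <<'E'
from h import *
import pickle
w=pickle.load(open("w1.pkl","rb"))
f=lambda u,v,z:at_z(w,((u+.5)/1.5-.5,(v+.5)/1.5-.5),z)
print("spig",f(380,268,78), "flange c(rims)",[np.round(f(379,187,22)),np.round(f(314,250,22)),np.round(f(444,250,22))])
k=[f(390,230,74),f(339,264,74),f(424,281,74),f(371,311,74)]
print(np.round(k,1),np.mean(k,0)); 
for a,b in((0,3),(1,2)):
    d=k[b]-k[a];print(np.degrees(np.arctan2(d[1],d[0])),np.linalg.norm(d))
# circle fit of flange: edge in z=22 rays
I=pickle.load(open("i0.pkl","rb"))
for z in (22,):
    P=np.array([f(u,v,z)[:2] for u,v in((379,187),(314,250),(444,250),(333,205),(425,205))]);
    A=np.c_[2*P,np.ones(len(P))];s=np.linalg.lstsq(A,(P**2).sum(1),rcond=None)[0];print(s[:2],np.sqrt(s[2]+s[0]**2+s[1]**2))
E
```

```text
spig [457.49389204 332.20863245  78.        ] flange c(rims) [array([416., 352.,  22.]), array([437., 288.,  22.]), array([480., 376.,  22.])]
[[438.9 348.4  74. ]
 [444.3 309.1  74. ]
 [479.2 353.8  74. ]
 [482.6 313.3  74. ]] [461.25967285 331.16127281  74.        ]
-38.68611780314202 55.999210067386926
52.077869321112175 56.66008687466527
[460.54810447 330.73466036] 49.317699692493875
```

Call:
apply_moves([
  [[0.08,0.54,4],[0,0,0],8.8],
  [[0.08,0.54,8],[0,0,0],8.8],
  [[0.08,0.54,12],[0,0,0],8.8],
  [[0.08,0.54,14.5],[0,0,0],8.8],
  [[0.08,0.54,16],[0,0,0],8.8],
  [[0.08,0.54,16],[0,0,0],8.8],
  [[0.08,0.54,16],[0,0,0],5.5],
  [[0.08,0.54,16],[0,0,0],5],
  [[0.08,0.54,16],[0,0,0],5],
  [[0.08,0.54,16],[0,0,0],5],
])

```text
time_s: 3.15
eef_pos: [457.5, 332.5, 41.7]
tcp_rot: [-3.139, -0.0, 2.688]
ft_force: [-2.4, -2.3, 9.0]
opening: 0.67
```

```bash
python3 -c "
from h import *
st()"
```

```text
t 3.15 pos [457.5 332.5  41.7] rot [-3.139 -0.     2.688] F [-2.4 -2.3  9. ] op 0.67 j [-0.63  0.89 -0.14  1.87  0.28  0.41  0.14]
```

Call:
apply_moves([
  [[0,0,-3],[0,0,0],5],
  [[0,0,-7.5],[0,0,0],5],
  [[0,0,-12],[0,0,0],5],
  [[-1.6,-1.5,-16],[0,0,0],5],
  [[-4.7,-4.5,-17.8],[0,0,0],5],
  [[-7.8,-7.5,-17.8],[0,0,0],5],
  [[-11,-10.6,-17.8],[0,0,0],5],
  [[-14.1,-13.6,-17.8],[0,0,0],5],
  [[-17.3,-16.7,-17.8],[0,0,0],5],
  [[-20.3,-19.6,-17.8],[0,0,0],5],
])

```text
time_s: 4.15
eef_pos: [554.1, 65.1, 219.8]
tcp_rot: [-3.138, -0.001, 2.688]
ft_force: [1.4, 1.0, -4.5]
opening: 0.674
```

```bash
python3 -c "
from h import *
s=st();r=R.from_euler('xyz',s['tcp_rot']).as_matrix();print(r.T@(np.array([607,-76,220])-s['eef_pos']))"
```

```text
t 4.15 pos [554.1  65.1 219.8] rot [-3.138e+00 -1.000e-03  2.688e+00] F [ 1.4  1.  -4.5] op 0.674 j [-0.03  0.61 -0.28  1.77  0.22  0.79  0.7 ]
[-1.09426056e+02 -1.03628262e+02 -2.76619676e-02]
```

Call:
apply_moves([
  [[-3.3,-3.1,0],[0,0,0],5],
  [[-6.6,-6.2,0],[0,0,0],5],
  [[-9.5,-9,0],[0,0,0],5],
  [[-10.9,-10.4,0],[0,0,0],5],
  [[-10.9,-10.4,0],[0,0,0],5],
  [[-10.9,-10.4,0],[0,0,0],5],
])

```text
time_s: 4.75
eef_pos: [605.5, -75.9, 219.3]
tcp_rot: [-3.138, -0.003, 2.687]
ft_force: [0.3, 0.9, -5.0]
opening: 0.672
```

```bash
python3 - <<'E'
from h import *
np.set_printoptions(suppress=True)
st()
w=manip.get_image("wrist"); import pickle; pickle.dump(w,open("w2.pkl","wb"))
save(w,"w2",k=1.5)
for q,z in(("mount",72),("spigot_tip",84)):
    print(q,[(round(r["conf"],2),np.round(r["point"],1).tolist(),np.round(at_z(w,r["point"],z)[:2]).tolist()) for r in manip.landmark_of(q,"wrist")[:3]])
E
```

```text
t 4.75 pos [605.5 -75.9 219.3] rot [-3.138 -0.003  2.687] F [ 0.3  0.9 -5. ] op 0.672 j [ 0.21  0.68 -0.29  1.61  0.24  0.89  0.95]
mount []
spigot_tip []
```

View pics/w2.png

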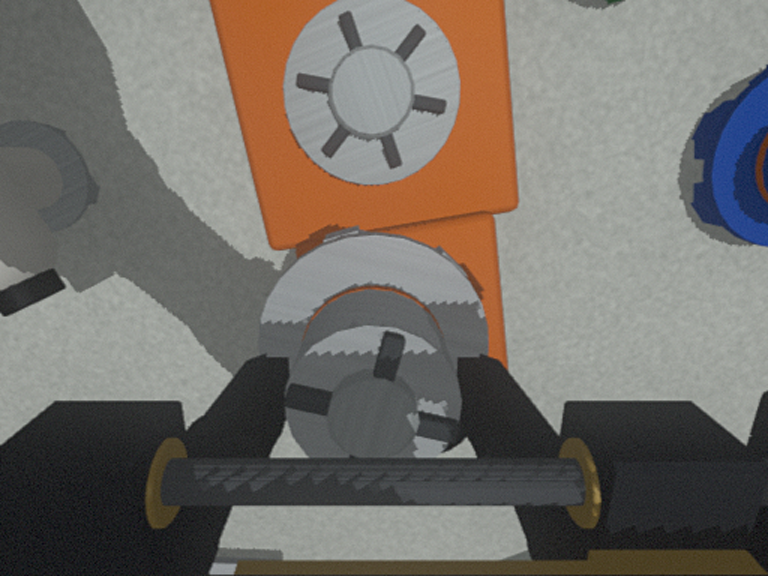

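The ring is clearly visible: spigot centre at about (371,92), with key ends at (345,14), (420,28), (299,80), (446,106), (327,155) and (397,167). The held adapter's spigot is at about (372,412). I'll compute the centre and angles, and zoom in on the flange rim for the slots.

```bash
python3 - <<'E'
from h import *
import pickle
np.set_printoptions(suppress=True,precision=1)
w=pickle.load(open("w2.pkl","rb"))
f=lambda u,v,z:at_z(w,((u+.5)/1.5-.5,(v+.5)/1.5-.5),z)
print("spig tip",f(371,91.5,84))
K=np.array([f(u,v,79) for u,v in((345,13),(420,28),(298,79),(446,106),(327,155),(396,166))])
c=K.mean(0);print("keys c",c,np.linalg.norm(K-c,axis=1)); a=np.degrees(np.arctan2(K[:,1]-c[1],K[:,0]-c[0]));print(a,a%60)
P=np.array([f(u,v,72)[:2] for u,v in((284,93),(460,93),(371,185),(310,154),(435,154))]);A=np.c_[2*P,np.ones(len(P))];s=np.linalg.lstsq(A,(P**2).sum(1),rcond=None)[0];print("ring",s[:2],np.sqrt(s[2]+s[0]**2+s[1]**2))
z0=177.6
print("adapter in hand spig",f(372,412,z0+78))
P=np.array([f(u,v,z0+22)[:2] for u,v in((260,320),(489,320),(375,236),(300,258),(450,258))]);A=np.c_[2*P,np.ones(len(P))];s=np.linalg.lstsq(A,(P**2).sum(1),rcond=None)[0];print("flange",s[:2],np.sqrt(s[2]+s[0]**2+s[1]**2))
for n,(u,v) in dict(k1=(394,333),k2=(287,396)).items():
    q=f(u,v,z0+74);print(n,q)
save(w,"w2c",(165,135,335,225),4.6)
for ang in(52,-38):
  print([ (g,(proj(w,[s[0]+50*np.cos(np.radians(g)),s[1]+50*np.sin(np.radians(g)),z0+7])*1.5).round().tolist()) for g in range(ang,ang+360,60)])
E
```

```text
spig tip [506.5 -28.7  84. ]
keys c [507.2 -28.4  79. ] [45.6 44.9 45.3 45.9 45.8 45.3]
[ 174.   115.4 -126.    55.   -64.3   -6.3] [54.  55.4 54.  55.  55.7 53.7]
ring [507.1 -28.3] 54.47359911691045
adapter in hand spig [606.2 -75.7 255.6]
flange [610.9 -77. ] 50.775536088776036
k1 [586.4 -58.5 251.6]
k2 [591.2 -98.9 251.6]
[(52, [478.0, 357.0]), (112, [450.0, 258.0]), (172, [339.0, 235.0]), (232, [268.0, 315.0]), (292, [306.0, 406.0]), (352, [405.0, 424.0])]
[(-38, [353.0, 427.0]), (22, [450.0, 400.0]), (82, [479.0, 305.0]), (142, [399.0, 232.0]), (202, [291.0, 266.0]), (262, [274.0, 366.0])]
```

View pics/w2c.png

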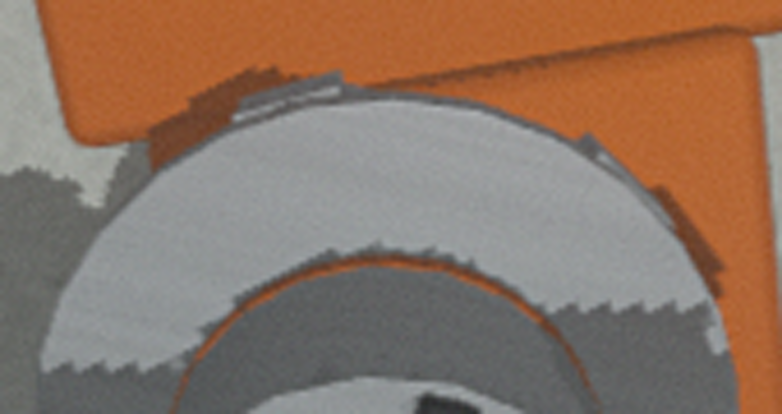

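The rim notches match slots at about 52° mod 60, and the ring's keys are at about 54.6°. So it needs roughly +3° of yaw. I'm moving over the ring and stopping above the spigot.

Call:
apply_moves([
  [[3.5,-0.1,0],[0,0,0],5],
  [[7.5,-0.15,0],[0,0,-0.03],5],
  [[11.34,-0.19,1],[0,0,-0.052],5],
  [[11.34,-0.19,4],[0,0,-0.052],5],
  [[11.34,-0.19,6.5],[0,0,-0.052],5],
  [[11.34,-0.19,8],[0,0,-0.052],5],
  [[11.34,-0.19,8],[0,0,-0.052],5],
  [[11.34,-0.19,8],[0,0,-0.052],5],
])

```text
time_s: 5.7
eef_pos: [503.1, -25.3, 140.6]
tcp_rot: [-3.14, -0.002, 2.744]
ft_force: [0.4, 1.5, -4.6]
opening: 0.671
```

```bash
python3 - <<'E'
from h import *
import pickle
s=st()
w=manip.get_image("wrist"); pickle.dump(w,open("w3.pkl","wb")); save(w,"w3",(100,100,400,325),2.6)
t=manip.get_image("scene"); pickle.dump(t,open("s3.pkl","wb"))
st()
E
```

```text
t 5.7 pos [503.1 -25.3 140.6] rot [-3.140e+00 -2.000e-03  2.744e+00] F [ 0.4  1.5 -4.6] op 0.671 j [ 0.11  0.67 -0.25  2.    0.32  0.51  0.81]
t 5.8 pos [503.7 -25.8 141.2] rot [-3.141e+00 -1.000e-03  2.743e+00] F [ 0.7 -0.8 -4.9] op 0.672 j [ 0.11  0.67 -0.25  2.    0.32  0.51  0.81]
```

View pics/w3.png

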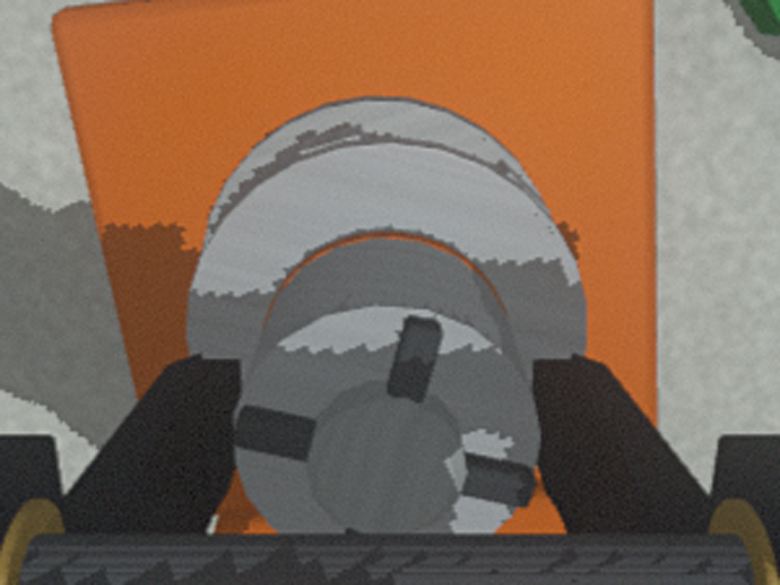

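The adapter hangs over the ring. The ring's far arc peaks at crop (380,97) and the flange's at (388,141). I'll compute the relative offset.

```bash
python3 - <<'E'
from h import *
import pickle
from scipy.optimize import least_squares
np.set_printoptions(suppress=True,precision=1)
w=pickle.load(open("w3.pkl","rb"))
f=lambda u,v,z:at_z(w,((u+.5)/2.6-.5+100,(v+.5)/2.6-.5+100),z)
def fit(pts,z,r):
    P=np.array([f(u,v,z)[:2] for u,v in pts]);
    s=least_squares(lambda c:np.linalg.norm(P-c,axis=1)-r,P.mean(0)+[20,-10]);return s.x,s.fun
z0=141-41
print(fit([(380,97),(270,137),(215,205),(490,137),(545,195)],72,55))
print(fit([(388,141),(187,320),(587,320),(210,245),(300,160),(480,160),(565,245)],z0+22,50))
print(fit([(235,430),(541,430),(388,305)],z0+68,30))
# key line angle: k1 end, k2/k3 ends
k1,k2,k3=f(424,318,z0+74),f(235,424,z0+74),f(535,485,z0+74)
d=k3-k2;print(np.degrees(np.arctan2(d[1],d[0])),np.linalg.norm(d),(k2+k3)/2,k1)
E
```

```text
(array([507.3, -28.1]), array([ 0.5, -0.3,  0.2, -0.8,  0.5]))
(array([506.4, -25.8]), array([ 0.2, -0.3, -0.5, -0.7,  0.1,  0.6, -0.7]))
(array([507.9, -26.3]), array([-0.2, -0.2,  0.1]))
54.25226860559051 57.38072012318329 [505.6 -25.5 174. ] [482.7  -8.9 174. ]
```

Call:
apply_moves([
  [[-0.13,-0.18,0.6],[0,0,0],5],
  [[-0.13,-0.18,1.2],[0,0,0],5],
  [[-0.13,-0.18,1.6],[0,0,0],5],
  [[-0.13,-0.18,2.0],[0,0,0],5],
  [[-0.13,-0.18,2.2],[0,0,0],5],
  [[-0.13,-0.18,2.2],[0,0,0],5],
])

```text
time_s: 6.4
eef_pos: [502.9, -27.5, 120.7]
tcp_rot: [-3.139, -0.002, 2.744]
ft_force: [-7.0, 2.1, 16.2]
opening: 0.67
```

Call:
apply_moves([
  [[0,0,0.1],[0,0,-0.03],5],
  [[0,0,0.1],[0,0,-0.05],5],
  [[0,0,0.2],[0,0,-0.05],5],
  [[0,0,0.2],[0,0,-0.05],5],
])

```text
time_s: 6.8
eef_pos: [503.3, -27.6, 120.6]
tcp_rot: [-3.139, 0.0, 2.794]
ft_force: [-5.3, 0.0, 19.3]
opening: 0.669
```

```bash
python3 - <<'E'
from h import *
import pickle
s=st()
w=manip.get_image("wrist"); pickle.dump(w,open("w4.pkl","wb")); save(w,"w4",(100,100,400,325),2.6)
E
```

```text
t 6.8 pos [503.3 -27.6 120.6] rot [-3.139  0.     2.794] F [-5.3  0.  19.3] op 0.669 j [ 0.11  0.71 -0.24  2.02  0.36  0.46  0.83]
```

View pics/w4.png

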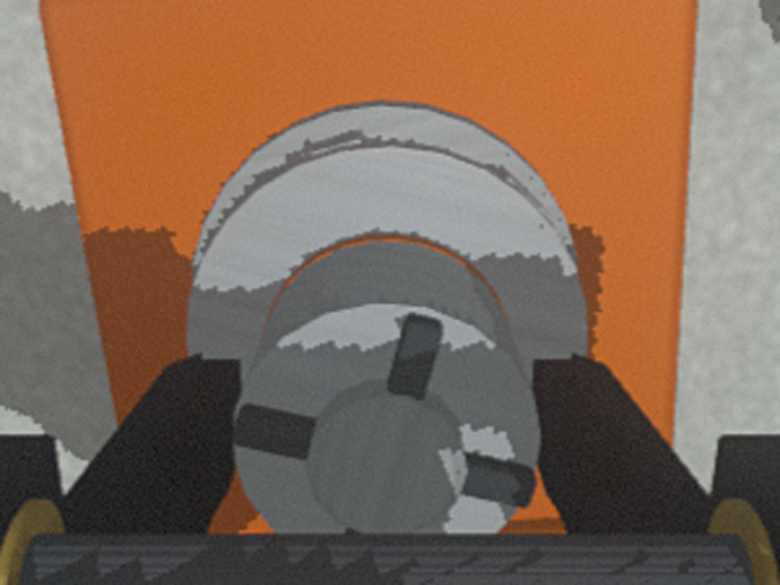

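The flange is still raised, with its arc peak at (388,145) against the ring's at (385,102). I'll check the centring and height numerically.

```bash
python3 - <<'E'
from h import *
import pickle
from scipy.optimize import least_squares
np.set_printoptions(suppress=True,precision=1)
w=pickle.load(open("w4.pkl","rb"))
f=lambda u,v,z:at_z(w,((u+.5)/2.6-.5+100,(v+.5)/2.6-.5+100),z)
def fit(pts,z,r):
    P=np.array([f(u,v,z)[:2] for u,v in pts]);
    s=least_squares(lambda c:np.linalg.norm(P-c,axis=1)-r,P.mean(0)+[20,-10]);return s.x,s.fun
for z0 in(79,84): 
  print(z0,fit([(385,102),(270,140),(207,225),(490,135),(565,220)],72,55))
  print(fit([(388,145),(187,320),(587,320),(205,250),(300,163),(480,163),(570,250)],z0+22,50))
  print(fit([(235,430),(541,430),(388,303)],z0+68,30))
  k1,k2,k3=f(424,316,z0+74),f(235,424,z0+74),f(535,485,z0+74)
  d=k3-k2;print(np.degrees(np.arctan2(d[1],d[0])),np.linalg.norm(d),(k2+k3)/2,k1)
E
```

```text
79 (array([507.3, -28.5]), array([ 0.7,  0.2, -0.8, -0.5, -0.5]))
(array([507.3, -28.1]), array([-0.3,  0. , -0.2,  0.1, -0.2,  0.3,  0.2]))
(array([508.1, -28.3]), array([-0.1, -0.1,  0. ]))
57.089424916896945 57.81854711902925 [506.4 -27.8 153. ] [482.1 -12.1 153. ]
84 (array([507.3, -28.5]), array([ 0.7,  0.2, -0.8, -0.5, -0.5]))
(array([506.8, -28. ]), array([ 0.1, -1.1, -1.3, -0.4,  0.1,  0.6, -0.3]))
(array([506.5, -27.7]), array([-1. , -1. ,  0.3]))
57.08942491689696 55.599505682700034 [503.4 -26.7 158. ] [480.  -11.6 158. ]
```

It's centred by the spigot but riding on the keys, 7 mm high, at about +2.5° by my estimate. I'll sweep the other way under light pressure.

Call:
apply_moves([
  [[0,0,0.3],[0,0,0.025],5],
  [[0,0,0.3],[0,0,0.05],5],
  [[0,0,0.3],[0,0,0.075],5],
  [[0,0,0.3],[0,0,0.1],5],
  [[0,0,0.3],[0,0,0.125],5],
  [[0,0,0.3],[0,0,0.125],5],
])

```text
time_s: 7.45
eef_pos: [504.9, -27.5, 120.5]
tcp_rot: [-3.141, 0.005, 2.671]
ft_force: [-4.1, 0.3, 25.7]
opening: 0.674
```

```bash
python3 -c "
from h import *
s=st();print(np.round(s['wrist_torque'],2))"
```

```text
t 7.45 pos [504.9 -27.5 120.5] rot [-3.141  0.005  2.671] F [-4.1  0.3 25.7] op 0.674 j [ 0.08  0.7  -0.2   2.02  0.31  0.44  0.75]
[-0.52  0.97  0.44]
```

No drop between about 57° and 50°, so the slots may be offset by 30° from my reading of the rim marks. I'll continue the sweep.

Call:
apply_moves([
  [[0,0,0.15],[0,0,0.07],5],
  [[0,0,0.15],[0,0,0.14],5],
  [[0,0,0.15],[0,0,0.21],5],
  [[0,0,0.15],[0,0,0.28],5],
  [[0,0,0.2],[0,0,0.34],5],
  [[0,0,0.25],[0,0,0.38],5],
  [[0,0,0.3],[0,0,0.41],5],
  [[0,0,0.3],[0,0,0.44],5],
  [[0,0,0.3],[0,0,0.45],5],
  [[0,0,0.3],[0,0,0.45],5],
])

```text
time_s: 8.45
eef_pos: [504.7, -27.3, 117.0]
tcp_rot: [3.141, 0.005, 2.221]
ft_force: [-0.4, 0.5, -5.7]
opening: 0.673
```

```bash
python3 -c "
from h import *
s=st();print(np.round(s['wrist_torque'],2))"
```

```text
t 8.45 pos [504.7 -27.3 117. ] rot [3.141 0.005 2.221] F [-0.4  0.5 -5.7] op 0.673 j [ 0.01  0.71 -0.08  2.03  0.15  0.41  0.47]
[-0.02  0.14  0.01]
```

It dropped in: z is below the ride height and the force has gone. I'll lower it fully home.

Call:
apply_moves([
  [[0,0,0.2],[0,0,0],5],
  [[0,0,0.4],[0,0,0],5],
  [[0,0,0.5],[0,0,0],5],
  [[0,0,0.5],[0,0,0],5],
])

```text
time_s: 8.85
eef_pos: [504.5, -26.7, 113.6]
tcp_rot: [3.14, 0.004, 2.222]
ft_force: [-4.4, 2.0, 16.0]
opening: 0.671
```

It's home at 113.6, which is 7 mm below the 120.5 ride height. I'm releasing and rising.

Call:
apply_moves([
  [[0,0,-0.1],[0,0,0],5],
  [[0,0,-0.1],[0,0,0],8.8],
  [[0,0,-0.1],[0,0,0],8.8],
  [[0,0,-0.1],[0,0,0],8.8],
  [[0,0,-2],[0,0,0],8.8],
  [[0,0,-5],[0,0,0],8.8],
  [[0,0,-9],[0,0,0],8.8],
  [[0,0,-13],[0,0,0],8.8],
  [[0,0,-13],[0,0,0],8.8],
])

```text
time_s: 9.75
eef_pos: [507.5, -26.3, 248.1]
tcp_rot: [3.132, 0.011, 2.221]
ft_force: [1.1, 0.4, 0.1]
opening: 0.998
```

```bash
python3 - <<'E'
from h import *
import pickle
np.set_printoptions(suppress=True,precision=1)
s=st()
w=manip.get_image("wrist"); pickle.dump(w,open("w5.pkl","wb")); save(w,"w5",k=1.5)
r=R.from_euler('xyz',s['tcp_rot']).as_matrix();print("d",r.T@(np.array([462,-288,240])-s['eef_pos']))
print("rv",(R.from_matrix(r).inv()*R.from_euler('xyz',[np.pi,0,np.pi])).as_rotvec().round(3))
E
```

```text
t 9.75 pos [507.5 -26.3 248.1] rot [3.1 0.  2.2] F [1.1 0.4 0.1] op 0.998 j [ 0.   0.5 -0.1  1.9  0.1  0.7  0.5]
d [-180.7 -194.6    8.1]
rv [ 0.   0.  -0.9]
```

View pics/w5.png

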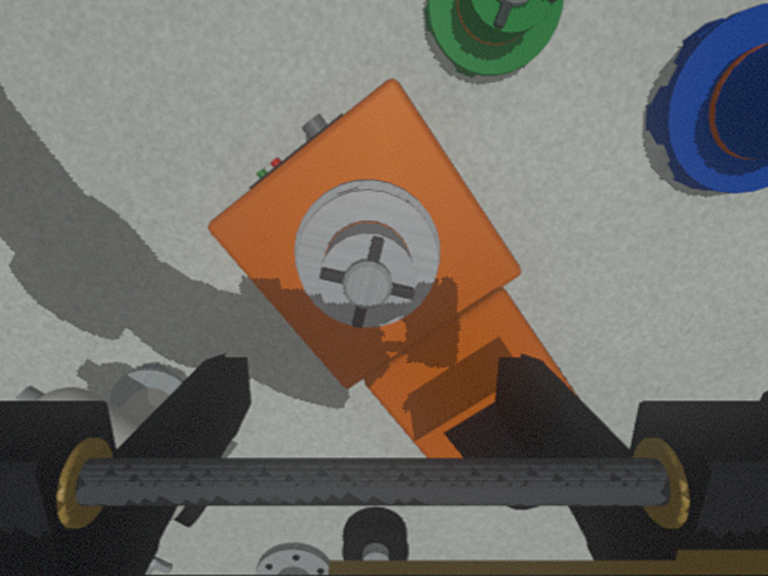

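The adapter sits home on the ring, with its spigot at (367,283) and keys at (378,237), (321,273), (413,295) and (358,327). Now to the head.

Call:
apply_moves([
  [[-2.5,-2.7,0],[0,0,-0.12],8.8],
  [[-5,-5.4,0],[0,0,-0.25],8.8],
  [[-7.6,-8.2,0],[0,0,-0.38],8.8],
  [[-10.3,-11.1,0],[0,0,-0.51],8.8],
  [[-12.9,-13.9,0],[0,0,-0.64],8.8],
  [[-15.5,-16.7,0.4],[0,0,-0.77],8.8],
  [[-18,-19.4,0.8],[0,0,-0.9],8.8],
  [[-18.1,-19.5,0.8],[0,0,-0.92],8.8],
  [[-18.1,-19.5,0.8],[0,0,-0.92],8.8],
  [[-18.1,-19.5,0.8],[0,0,-0.92],8.8],
])

```text
time_s: 10.8
eef_pos: [460.5, -286.8, 237.3]
tcp_rot: [-3.141, 0.009, -3.141]
ft_force: [-0.1, 1.1, 0.1]
opening: 0.999
```

```bash
python3 - <<'E'
from h import *
import pickle
np.set_printoptions(suppress=True,precision=1)
w=pickle.load(open("w5.pkl","rb"))
f=lambda u,v,z:at_z(w,((u+.5)/1.5-.5,(v+.5)/1.5-.5),z)
K=np.array([f(u,v,146) for u,v in((378,237),(413,295),(358,327),(321,273))]);print("adapter keys c",K.mean(0),np.linalg.norm(K-K.mean(0),axis=1))
for a,b in((0,2),(1,3)):
    d=K[b]-K[a];print(np.degrees(np.arctan2(d[1],d[0]))%90)
print("spig",f(367,283,150))
s=st()
w=manip.get_image("wrist"); pickle.dump(w,open("w6.pkl","wb")); save(w,"w6",k=1.5)
for q,z in(("head",0),("nacelle",88)):
    print(q,[(round(r["conf"],2),np.round(r["point"],1).tolist(),np.round(at_z(w,r["point"],z)[:2]).tolist()) for r in manip.landmark_of(q,"wrist")[:3]])
E
```

```text
adapter keys c [507.1 -28.4 146. ] [29.2 28.5 28.8 28.6]
25.19400174431661
23.082172573700802
spig [505.8 -27.2 150. ]
t 10.8 pos [ 460.5 -286.8  237.3] rot [-3.1  0.  -3.1] F [-0.1  1.1  0.1] op 0.999 j [ 0.7  0.6 -0.4  1.8  0.3  0.8  1.7]
head [(0.76, [248.9, 145.9], [446.0, -286.0])]
nacelle [(0.6, [248.4, 156.3], [442.0, -286.0])]
```

View pics/w6.png

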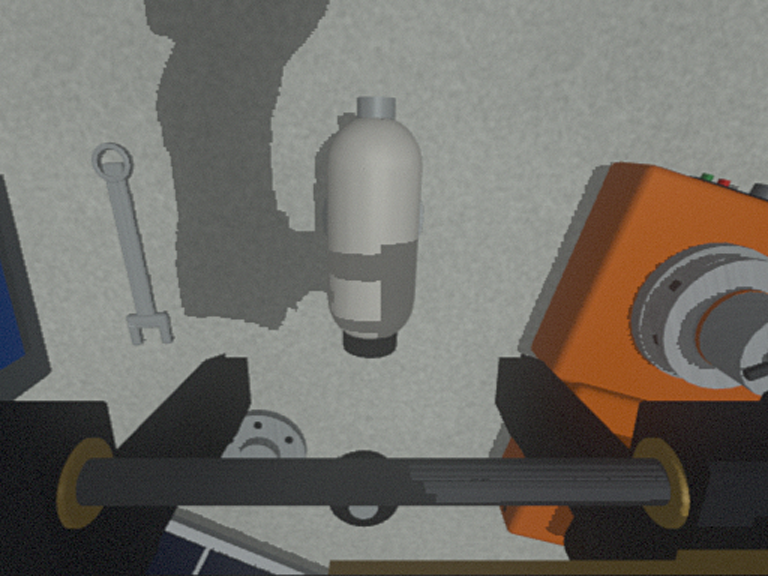

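The head lies along the view axis, with its shaft stub at (376,105) and its cap at (370,345). Nacelle sides at row 200 are about 329 and 422.

```bash
python3 - <<'E'
from h import *
import pickle
np.set_printoptions(suppress=True,precision=2)
w=pickle.load(open("w6.pkl","rb"))
f=lambda u,v,z:at_z(w,((u+.5)/1.5-.5,(v+.5)/1.5-.5),z)
for a,b in (((376,98),(370,352)),((375.5,190),(372.5,300))):
    A,B=f(*a,88),f(*b,88);d=B-A;print(A,B,(A+B)/2,np.linalg.norm(d),np.degrees(np.arctan2(d[1],d[0])))
s=manip.read_state();r=R.from_euler('xyz',s['tcp_rot']).as_matrix()
print(s['tcp_rot'],r.T@(np.array([443,-286.5,80])-s['eef_pos']))
I=manip.get_image("top");print([np.round(at_z(I,x["point"],88),0) for x in manip.landmark_of("nacelle","top")[:1]])
E
```

```text
[ 355.29 -284.61   88.  ] [ 530.36 -288.3    88.  ] [ 442.83 -286.45   88.  ] 175.10460402004247 -1.207490333348106
[ 411.72 -284.69   88.  ] [ 489.2  -286.52   88.  ] [ 450.46 -285.6    88.  ] 77.50084328954695 -1.3541019092631241
[-3.14  0.01 -3.14] [ 19.46   0.71 157.86]
[array([ 429., -282.,   88.])]
```

```bash
python3 - <<'E'
from h import *
import pickle
w=pickle.load(open("w6.pkl","rb"))
a=w["img"][90:200,195:305,::-1].astype(float); a=np.clip((a-40)*1.6,0,255).astype(np.uint8)
cv2.imwrite("pics/w6c.png",cv2.resize(a,None,fx=5.4,fy=5.4,interpolation=cv2.INTER_CUBIC))
E
```

```text
(no output)
```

View pics/w6c.png

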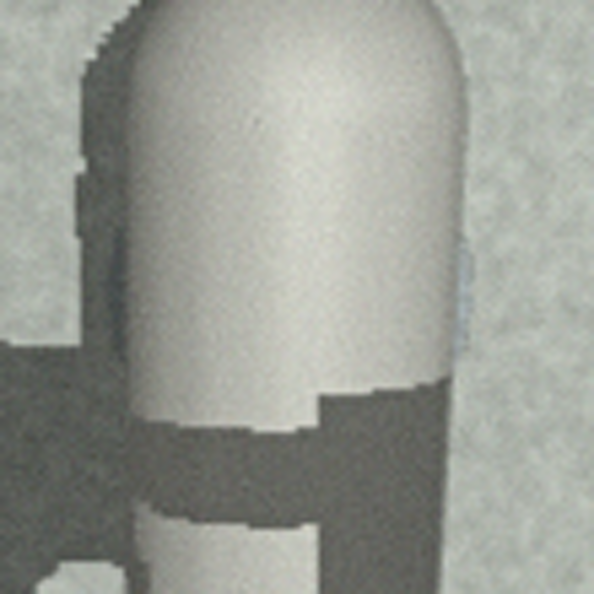

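The foot's slivers show at crop rows of about 235–360 on both sides, centred near row 295 with extremes at columns 112 and 473.

```bash
python3 - <<'E'
from h import *
import pickle
np.set_printoptions(suppress=True,precision=2)
w=pickle.load(open("w6.pkl","rb"))
for z in(0,10,19): print(z,at_z(w,(215.7,144.2),z),at_z(w,(282.6,144.2),z))
s=manip.read_state();r=R.from_euler('xyz',s['tcp_rot']).as_matrix()
print(r.T@(np.array([445,-286.4,80])-s['eef_pos']), (R.from_matrix(r).inv()*R.from_euler('xyz',[np.pi,0,np.pi-.022])).as_rotvec())
E
```

```text
0 [ 443.78 -329.02    0.  ] [ 443.57 -242.01    0.  ]
10 [ 442.15 -327.95   10.  ] [ 441.94 -243.12   10.  ]
19 [ 440.68 -326.98   19.  ] [ 440.48 -244.11   19.  ]
[ 17.35   1.46 158.02] [-0.    0.01  0.02]
```

Call:
apply_moves([
  [[1.0,0.1,3.5],[0,0.005,0.02],8.8],
  [[2.0,0.1,7.5],[0,0.009,0.021],8.8],
  [[2.0,0.1,11.5],[0,0.009,0.021],8.8],
  [[2.0,0.1,14],[0,0.009,0.021],8.8],
  [[2.0,0.1,15.7],[0,0.009,0.021],8.8],
  [[2.0,0.1,15.7],[0,0.009,0.021],8.8],
  [[2.0,0.1,15.7],[0,0.009,0.021],8.8],
])

```text
time_s: 11.75
eef_pos: [442.9, -286.5, 81.4]
tcp_rot: [-3.139, 0.001, 3.123]
ft_force: [-0.1, 0.1, 0.4]
opening: 0.996
```

```bash
python3 -c "
from h import *
s=st();manip.get_image('wrist');st();manip.get_image('wrist');st()"
```

```text
t 11.75 pos [ 442.9 -286.5   81.4] rot [-3.139e+00  1.000e-03  3.123e+00] F [-0.1  0.1  0.4] op 0.996 j [ 0.64  0.8  -0.26  1.97  0.46  0.43  1.58]
t 11.8 pos [ 443.1 -286.9   81.9] rot [-3.138e+00  2.000e-03  3.122e+00] F [ 0.2 -0.3  0.9] op 0.998 j [ 0.64  0.79 -0.26  1.97  0.46  0.43  1.58]
t 11.85 pos [ 443.3 -287.    82.1] rot [-3.138e+00  3.000e-03  3.122e+00] F [ 0.7 -0.7 -0.1] op 1.0 j [ 0.64  0.79 -0.26  1.97  0.46  0.43  1.58]
```

Call:
apply_moves([
  [[0,0,0],[0,0,0],5],
  [[0,0,0],[0,0,0],5],
  [[0,0,0],[0,0,0],5],
  [[0,0,0],[0,0,0],5],
  [[0,0,0],[0,0,0],5],
  [[0,0,-2],[0,0,0],5],
  [[0,0,-6],[0,0,0],5],
  [[0,0,-10.5],[0,0,0],5],
  [[0,0,-15],[0,0,0],5],
  [[0,0,-18.3],[0,0,0],5],
])

```text
time_s: 12.85
eef_pos: [442.5, -286.2, 267.1]
tcp_rot: [-3.138, 0.003, 3.122]
ft_force: [0.4, -0.1, -5.2]
opening: 0.65
```

```bash
python3 - <<'E'
from h import *
import pickle
np.set_printoptions(suppress=True,precision=3)
s=st();r=R.from_euler('xyz',s['tcp_rot']).as_matrix()
print(r.T@(np.array([507.2,-28.6,263])-s['eef_pos']), (R.from_matrix(r).inv()*R.from_euler('xyz',[np.pi,0,s['tcp_rot'][2]+np.radians(24.5+1.25)])).as_rotvec())
E
```

```text
t 12.85 pos [ 442.5 -286.2  267.1] rot [-3.138  0.003  3.122] F [ 0.4 -0.1 -5.2] op 0.65 j [ 0.76  0.53 -0.44  1.8   0.28  0.87  1.74]
[-59.696 258.862   3.456] [-0.004  0.003 -0.449]
```

Call:
apply_moves([
  [[-0.7,3,0],[0,0,-0.05],5],
  [[-1.6,7,0],[0,0,-0.12],5],
  [[-2.6,11.2,0],[0,0,-0.19],5],
  [[-3.6,15.5,0],[0,0,-0.27],5],
  [[-4.6,19.8,0],[0,0,-0.35],5],
  [[-5.5,23.5,0],[-0.003,0.003,-0.42],5],
  [[-6.0,25.9,0.5],[-0.003,0.003,-0.449],5],
  [[-6.0,25.9,1.5],[-0.003,0.003,-0.449],5],
  [[-6.0,25.9,1.8],[-0.003,0.003,-0.449],5],
  [[-6.0,25.9,1.8],[-0.003,0.003,-0.449],5],
])

```text
time_s: 13.85
eef_pos: [506.0, -30.2, 247.2]
tcp_rot: [-3.141, -0.005, -2.714]
ft_force: [0.4, 0.2, -3.8]
opening: 0.648
```

```bash
python3 - <<'E'
from h import *
import pickle
np.set_printoptions(suppress=True,precision=1)
I={c:manip.get_image(c) for c in("top","scene","wrist")}; pickle.dump(I,open("i7.pkl","wb"))
s=st()
o=lambda q,c,z:[(round(r["conf"],2),np.round(r["point"],1).tolist(),np.round(at_z(I[c],r["point"],z)[:2]).tolist()) for r in manip.landmark_of(q,c)[:2]]
for c in I: print(c,"head",o("head",c,s["eef_pos"][2]-82),"nac",o("nacelle",c,s["eef_pos"][2]+6))
c=I["scene"]; p=proj(c,[507,-28,160]); print(p)
x,y=int(p[0]),int(p[1]); 
a=c["img"][y-45:y+45,x-50:x+50,::-1];b=I["wrist"]["img"][40:320,90:420,::-1]
cv2.imwrite("pics/c7.png",np.hstack([cv2.resize(a,(400,360),interpolation=cv2.INTER_CUBIC),cv2.resize(b,(400,360),interpolation=cv2.INTER_CUBIC)]))
E
```

```text
t 14.0 pos [507.3 -29.8 248.4] rot [-3.1 -0.  -2.7] F [-0.4 -0.4 -4.2] op 0.647 j [ 0.3  0.5 -0.6  1.9  0.4  0.8  1.6]
top head [] nac [(0.59, [387.2, 205.0], [461.0, -410.0])]
scene head [(0.7, [247.8, 179.1], [503.0, -27.0])] nac [(0.76, [245.2, 160.6], [503.0, -32.0])]
wrist head [(0.65, [247.2, 197.2], [509.0, -30.0])] nac []
[247.5 181.7]
```

View pics/c7.png

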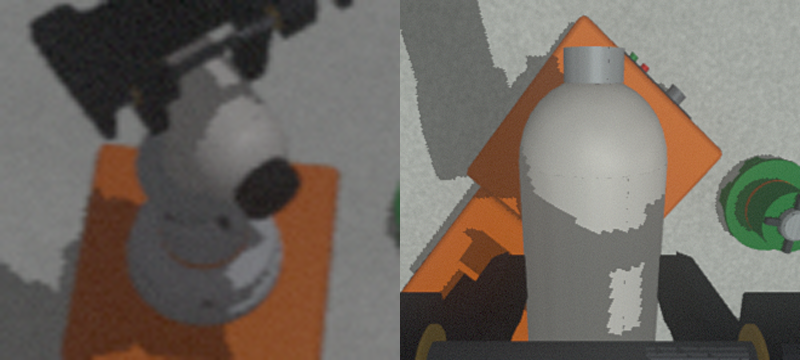

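The head hangs over the adapter: the left panel shows its foot above the flange, and the right panel shows it still straight in the jaws. I'm lowering it gently.

Call:
apply_moves([
  [[-0.07,0.11,0.5],[0,0,0],5],
  [[-0.07,0.11,1.0],[0,0,0],5],
  [[-0.07,0.11,1.4],[0,0,0],5],
  [[-0.07,0.11,1.7],[0,0,0],5],
  [[-0.07,0.11,2.0],[0,0,0],5],
  [[-0.07,0.11,2.2],[0,0,0],5],
  [[-0.07,0.11,2.2],[0,0,0],5],
])

```text
time_s: 15.0
eef_pos: [507.7, -27.5, 226.4]
tcp_rot: [-3.14, -0.001, -2.712]
ft_force: [-0.1, 0.2, -5.4]
opening: 0.65
```

```bash
python3 -c "
from h import *
s=st();print(np.round(s['wrist_torque'],2))"
```

```text
t 15.0 pos [507.7 -27.5 226.4] rot [-3.140e+00 -1.000e-03 -2.712e+00] F [-0.1  0.2 -5.4] op 0.65 j [ 0.3   0.57 -0.53  1.9   0.4   0.78  1.54]
[ 0.   -0.02  0.01]
```

There's no contact even below the ride height, so it's likely already entering the slots. Lowering on.

Call:
apply_moves([
  [[0,0,0.15],[0,0,0],5],
  [[0,0,0.3],[0,0,0],5],
  [[0,0,0.45],[0,0,0],5],
  [[0,0,0.55],[0,0,0],5],
  [[0,0,0.55],[0,0,0],5],
])

```text
time_s: 15.5
eef_pos: [508.3, -27.2, 222.3]
tcp_rot: [-3.139, 0.001, -2.712]
ft_force: [-2.6, 0.2, 7.9]
opening: 0.649
```

```bash
python3 -c "
from h import *
s=st();print(np.round(s['wrist_torque'],2))"
```

```text
t 15.5 pos [508.3 -27.2 222.3] rot [-3.139e+00  1.000e-03 -2.712e+00] F [-2.6  0.2  7.9] op 0.649 j [ 0.3   0.58 -0.53  1.9   0.41  0.77  1.54]
[ 0.01  0.51 -0.01]
```

Contact at 222.3, and 222 was predicted for home (ride height would be 228). I'm pressing slightly, then releasing and rising.

Call:
apply_moves([
  [[0,0,0.15],[0,0,0],5],
  [[0,0,0.15],[0,0,0],5],
  [[0,0,0],[0,0,0],5],
  [[0,0,0],[0,0,0],8.8],
  [[0,0,0],[0,0,0],8.8],
  [[0,0,0],[0,0,0],8.8],
  [[0,0,0],[0,0,0],8.8],
])

```text
time_s: 16.2
eef_pos: [508.5, -27.1, 222.3]
tcp_rot: [-3.139, 0.001, -2.712]
ft_force: [-0.0, 0.4, -0.1]
opening: 0.985
```

Call:
apply_moves([
  [[0,0,-1.5],[0,0,0],8.8],
  [[0,0,-4],[0,0,0],8.8],
  [[0,0,-8],[0,0,0],8.8],
  [[0,0,-12],[0,0,0],8.8],
  [[4,0,-12],[0,0,0],8.8],
  [[8,0,-12],[0,0,0],8.8],
  [[12,0,-12],[0,0,0],8.8],
  [[16,0,-12],[0,0,0],8.8],
  [[16,0,-12],[0,0,0],8.8],
])

```text
time_s: 17.1
eef_pos: [357.6, -95.9, 341.6]
tcp_rot: [-3.139, -0.005, -2.718]
ft_force: [0.0, -0.2, -0.2]
opening: 1.0
```

```bash
python3 - <<'E'
from h import *
import pickle
np.set_printoptions(suppress=True,precision=1)
I={c:manip.get_image(c) for c in("top","scene","wrist")}; pickle.dump(I,open("i8.pkl","wb"))
s=st()
o=lambda q,c,z:[(round(r["conf"],2),np.round(r["point"],1).tolist(),np.round(at_z(I[c],r["point"],z)[:2]).tolist()) for r in manip.landmark_of(q,c)[:2]]
for c in I: print(c,"head",o("head",c,140),"nac",o("nacelle",c,228))
print({q:[np.round(at_z(I["top"],r["point"],0)[:2]).tolist() for r in manip.landmark_of(q,"top")[:1]] for q in("pulley","blank_cap")})
c=I["scene"]; x,y=proj(c,[507,-28,160]).astype(int)
a=c["img"][y-45:y+45,x-50:x+50,::-1];b=I["wrist"]["img"][:,:,::-1]
cv2.imwrite("pics/c8.png",np.hstack([cv2.resize(a,(400,360),interpolation=cv2.INTER_CUBIC),cv2.resize(b,(400,360),interpolation=cv2.INTER_CUBIC)]))
E
```

```text
t 17.25 pos [363.7 -93.4 342.5] rot [-3.1  0.  -2.7] F [ 0.7  0.3 -0.5] op 0.999 j [ 0.6  0.2 -0.6  2.   0.2  0.9  1.9]
top head [(0.66, [255.2, 191.6], [501.0, -22.0])] nac [(0.81, [256.5, 190.1], [498.0, -24.0])]
scene head [(0.66, [249.3, 181.9], [496.0, -21.0]), (0.62, [244.3, 168.6], [451.0, -28.0])] nac [(0.63, [249.3, 212.2], [633.0, -44.0]), (0.59, [243.7, 168.9], [509.0, -38.0])]
wrist head [(0.61, [251.5, 281.5], [511.0, -21.0])] nac [(0.69, [247.6, 323.6], [508.0, -28.0])]
{'pulley': [[711.0, -293.0]], 'blank_cap': []}
```

View pics/c8.png

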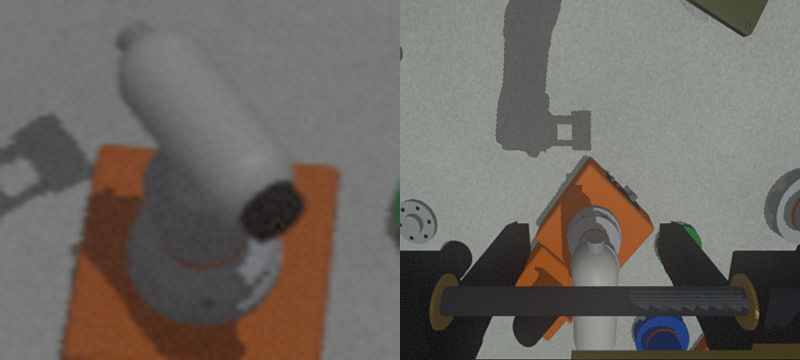

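```bash
python3 -c "
from h import *
st();print(manip.hand_in())"
```

```text
t 17.65 pos [363.1 -93.2 342. ] rot [-3.140e+00  1.000e-03 -2.711e+00] F [0.  1.  0.7] op 0.999 j [ 0.64  0.23 -0.64  2.05  0.17  0.92  1.91]
the job is handed in; nothing more can be done
None
```

The wind trainer is back together: the adapter is fully home on the ring, the head is fully home on the adapter, and I have handed the job in at 17.65 s of the 64 s.

- **Adapter:** I used the smaller plain metal one. It first rode on the ring's keys at TCP z 120.5 mm. My reading of the rim marks for the slot angle was 30° out, so I swept it round under light pressure until it dropped. It bottomed at 113.6 mm, 7 mm lower as expected, and a later picture showed its top within about 1 mm of the ring's axis.
- **Head:** I lowered it already turned to match the adapter's keys. It made contact at TCP z 222.3 mm; home was predicted at 222 and riding on the keys would have been 228. I released it, and the last picture shows it standing upright with the gripper clear.

**Weaker checks:**
- **Jaw opening:** on the nacelle they read about 57 mm rather than 62, probably because it tapers; the grip held.
- **Last network readings:** most put the head within about 12 mm of the axis, but a few second guesses were further off. I relied on the contact height instead.
- **Bystanders:** I did not re-measure them all. The last top view placed the pulley where it had been, within measuring error, but did not find the blank cap. The arm touched only the adapter and the head as far as I could tell. The highest wrist force I read was about 26 N.

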